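# Load a brass die under the spring clip of a jeweller's die holder

### The job

On the jeweller's bench, press the red tail of the spring clip down with one fingertip so that its jaw lifts, and while keeping it down push the brass die along its channel with the other fingertip, under the jaw, until it is fully home against the end stop. Then let the clip come down on the die and move clear. Push only: do not grasp or lift the die, and leave the other things on the bench where they are.

Things in the scene. Friction and masses are not known exactly. Their poses are not given: they have to be found in the camera images.
- holder: Die holder fixed to the bench: dark steel base 170 x 126 x 12 mm with an aluminium bed 62 mm wide, its top 22 mm above the bench, from x = -101 to +65 mm. Origin at bench level on the channel's centre line; +x = direction in which the die is pushed, +y = side of the clip's red tail, z up. Two side guides 6 mm high, x = -40 to +50 mm, leave a channel 48 mm wide; behind them the bed is open.
- home (a point): Point on the bed under the middle of the die when the die is fully home: x = +20, y = 0, z = +22 mm in the holder's frame. The die's trailing end is then at x = -10 mm and its leading end touches the brass end stop (face at x = +50 mm, 9 mm high above the bed).
- clip (a joint): Angle of the spring clip (rad), a rocker on a pin along the holder's x at y = +36, z = 32 mm. 0 = shut and empty (the jaw then blocks the die), about 0.13 = jaw resting on the die, 0.30 = tail pressed down to its stop. The die passes under the jaw above about 0.18. A spring shuts the clip at once when let go; the fully pressed tail pushes back with about 4 N.
- jaw (a point): Middle of the underside of the clip's blue jaw, which moves with the clip. The jaw reaches across the channel's +y half, over x = +28 to +44 mm and about y = -5 to +15 mm in the holder's frame.
- tail (a point): Middle of the top of the clip's red tail, a bar along the holder's x (x = -100 to +4 mm), 28 mm wide (y = about 52 to 80 mm); moves with the clip. Shut, it slopes up outward, this point 34 mm above the bench; fully pressed it is level, 25 mm above the bench (3 mm above the bed), at y = +66 mm. A finger can slide along it while pressing. Between tail and channel the hinge stands up to 38 mm above the bench.
- die: The loose brass die, a flat plate 60 mm (x, along the channel) x 44 mm (y) x 8 mm, about 0.17 kg, with a small round motif on top. Origin at the centre of its underside. It starts on the bed, its leading end between the guides short of the jaw, nearly parallel with the channel (its x along the holder's x).
- jar: Bystander: amber jar with a dark lid, 54 mm across, 62 mm high; origin at the centre of its underside.
- ring_cone: Bystander: wooden ring cone, 56 mm across the foot, 68 mm high; origin at the centre of its underside.
- bench_block: Bystander: steel bench block 50 x 50 x 22 mm; origin at the centre of its underside.
- scriber: Bystander: red scriber lying on the bench, about 137 mm long, 9 mm thick; origin on the bench near its middle, its handle towards its x.
There are look-alikes about, which are no part of the job. Leave any purple look-alike of the die alone. Several things have the shape of the holder; the one meant has the colours described above.

How it is judged:
On the way, in this order (a step that is already met when the one before it is completed fails the run):
1. the tail is pressed down and the jaw lifted while the die is still short of it (value of joint clip above 0.18 rad and x of die in the frame of holder below 0 m), for 0.1 s.
2. with the tail still held down, the die has been pushed beneath the jaw and home against the end stop (value of joint clip above 0.16 rad and x of die in the frame of holder above 0.017 m), for 0.1 s.
At the end, for the whole second after the job is handed in: The die lies flat and still in the channel, home against the end stop within 3 mm, with the clip's jaw resting on it (clip angle 0.09 to 0.16 rad); each bystander is within 15 mm of where it started (x of die in the frame of holder between 0.017 and 0.023 m and y of die in the frame of holder between -0.003 and 0.003 m and z of die in the frame of holder between 0.02 and 0.024 m and angle between the x axis of die and the x axis of holder, either way round below 0.08 rad and angle between die's own z axis and vertical below 0.05 rad and value of joint clip between 0.09 and 0.16 rad and linear speed of die below 0.01 m/s and distance of each of jar, ring_cone, bench_block, scriber from where it was at the start of the episode below 0.015 m); the robot touches nothing.
It fails at once if the die is lifted more than 5 mm off the bed, or tipped up (z of die in the frame of holder above 0.027 m or angle between die's own z axis and vertical above 0.15 rad).
It fails at once if the die comes off the bed (z of die in the frame of holder below 0.017 m).
It fails at once if a bystander is moved more than 15 mm (distance of any of jar, ring_cone, bench_block, scriber from where it was at the start of the episode above 0.015 m).
It also fails if it takes over 35 s, if anything falls off the work surface, if the arm or the gripper's body presses on something with over 40 N, if the wrist force passes 120 N, or if a joint passes its speed limit or range.

### The arm

A 7-joint arm with a two-finger parallel gripper is mounted at the origin on the work surface. World frame = base frame: x ahead of the robot, y to its left, z up, the work surface at z = 0. Lengths are in m, angles in rad, forces in N, time in s.
With the tool pointing down it reaches from about 0.35 to 0.9 m from the base axis. Payload 8.1 kg.
Tool frame: the origin (TCP) lies where the fingers leave the gripper's body, on its centre line; the fingertips stand 66 mm ahead of it and the grasp point (between the pads) lies 47 mm ahead of it (arm.tip_reach is the distance from the TCP to the fingertips, in m); z points along the fingers, y is the direction in which the jaws open and shut (so a half turn about z gives the same grasp; the last joint's range is limited). The gripper opens to 92 mm and grips with 3 to 60 N. Pads are 19 mm wide; open, the fingers measure 130 mm over their backs; the gripper's body (75 mm by 190 mm) begins 47 mm behind the grasp point.
Start: joints at [-1.285, 0.434, 0.025, 1.573, -0.012, 1.134, -0.075], TCP at [0.237, 0.578, 0.292] pointing down, gripper open.
Joint ranges: [-2.62, 2.62], [-0.44, 2.09], [-1.27, 1.32], [0.08, 2.57], [-1.32, 4.46], [0.12, 2], [-2.74, 2.74]. Speed limits (rad/s): [2.22, 2.22, 3.01, 3.01, 3.14, 3.14, 3.14].

### API

Orientations are given as a rotation vector (axis times angle).
In Python, from cell import arm gives the robot as it stands.
- The arm moves only by the tool carry_out, never from a script. Its argument "plan" is a list of rows, each a list of 5 numbers: the shift along the world's x, y, z in cm, then the turn about the world's z in rad, then the finger opening in cm, from 0 to 9.18. In form: [[tx, ty, tz, spin, fingers], ...]. A call has 1 to 20 rows; each row is the pose to reach, as a shift and turn from the pose measured when the call began; what a row does not reach only later rows make up. A row lasts 1/10 s, in which the tool goes at most 50 mm and 8.59 degrees, less where a joint would pass 70% of its speed; a pose out of reach is approached as far as the arm can. A call with a gripper value outside its range is refused whole. The fingers move at their own pace and stop on an object; "squeeze" is the grip in N (left out, the last holds). Time passes only in rows, so rows that repeat a pose let the fingers close. It gives the time, the measured TCP pose, the force and the opening at its end, in the units of the state.
- arm.observe(): the state, without advancing time (a new reading comes with each control period).
- arm.get_image(name): name is "scene" or "top" or "wrist"; returns (picture, depth): 400x640x3 uint8, red, green, blue; 400x640 float32, m along the optical axis (not along the pixel's ray), 0 where there is no reading.
- arm.get_calibration(name): a dict with "intrinsics" (3x3 intrinsics, pixels), "rvec" (rotation vector, rad) and "tvec" (3), from world to camera coordinates, as OpenCV has them; the wrist camera has in their place "tool_from_camera" (4x4, takes a point from camera to tool coordinates, whose origin is the TCP and whose axes are the flange's). Camera axes: x right, y down, z forward; pixel columns grow to the right and rows downward; lengths in m; the calibration is good to about 2 mm. A picture is of the moment at which its call begins: read the wrist's pose just before it. get_calibration takes no time and is no camera call.
- arm.sign_off(): hands the job in, once; it reports no verdict.
The state is a dict: "clock": time; "joints": joint angles; "dq": joint speeds; "joint_efforts": joint torques, N m; "position": TCP position; "ee_rot": TCP orientation; "force": force on the tool from outside, world axes, zero at the start; "ft_torque": the same for the moment, N m; "width": opening from 0.0 (shut) to 1.0 (fully open).
Only numpy, scipy, OpenCV 4.12 (cv2) and the standard library are available. Lean on these libraries where they do the work, as an engineer would, in place of code of your own. Each camera call takes 0.05 s, during which the arm holds its last target. There are 200 camera calls.

## Working session

There is one attempt and no reset: what is moved stays moved. The work goes in short steps, Python scripts to look and compute and a tool call to move; the robot and the scene stay as the last step left them, time stands still between calls to the robot, and variables do not carry over. Pictures are saved under pics/ and viewed, about 8 in all and at most 12, crops included, and the job is handed in when it is done.

Besides the shell and the picture viewer there is one more tool, called after ">>>" as name([rows], argument=value, ...), one row to a line, values as JSON. carry_out: Moves the arm, as the interface text tells. Its arguments: {"type":"object","properties":{"plan":{"type":"array"},"squeeze":{"type":"number"}},"required":["plan"]}

```bash
mkdir -p pics; ls
cat > h.py <<'E'
import numpy as np, cv2
from cell import arm
def save(name,fn,crop=None,scale=1):
    im,d=arm.get_image(name); np.savez('pics/'+fn+'.npz',im=im,d=d)
    cv2.imwrite(f'pics/{fn}.png',im[:,:,::-1]); return im,d
def world(name,d,u,v,wp=None,z=None):
    c=arm.get_calibration(name);K=c['intrinsics']
    R=cv2.Rodrigues(np.array(c['rvec'],float))[0];t=np.array(c['tvec']).ravel()
    ray=np.linalg.inv(K)@np.array([u,v,1.])
    if z is None: p=ray*d[int(round(v)),int(round(u))]; return R.T@(p-t)
    C=-R.T@t; r=R.T@ray; return C+r*(z-C[2])/r[2]
E
python3 - <<'E'
from h import *
print(arm.observe())
save('top','top0');save('scene','scene0')
print(arm.get_calibration('top'))
a=np.hstack([cv2.imread('pics/top0.png')])
E
```

```text
pics
{'clock': 0.0, 'joints': array([-1.28458623,  0.43523545,  0.02497323,  1.57408565, -0.01161163,
        1.13398205, -0.07511817]), 'dq': array([ 4.95753627e-04, -8.60896257e-04,  1.49456555e-05,  6.85697164e-05,
       -4.21790417e-04, -1.33684524e-03,  7.08530982e-04]), 'joint_efforts': array([-2.81824987e-04, -6.67852592e+01,  9.84819867e-01, -3.14465654e+01,
       -6.06515980e-02,  4.29528148e-02,  1.47292603e-04]), 'position': array([0.23681925, 0.57796419, 0.29144157]), 'ee_rot': array([-6.07011761e-01, -3.08221621e+00,  2.44390248e-03]), 'force': array([0.38671022, 0.63556209, 0.33586894]), 'ft_torque': array([-0.03541034, -0.00813579,  0.0172833 ]), 'width': 0.999404250548098}
{'intrinsics': array([[512.39514532,   0.        , 323.90203868],
       [  0.        , 512.39514532, 203.57619823],
       [  0.        ,   0.        ,   1.        ]]), 'rvec': array([ 2.13658936, -2.17388632,  0.12120032]), 'tvec': array([0.05120143, 0.58355542, 0.96577632])}
```

View pics/top0.png

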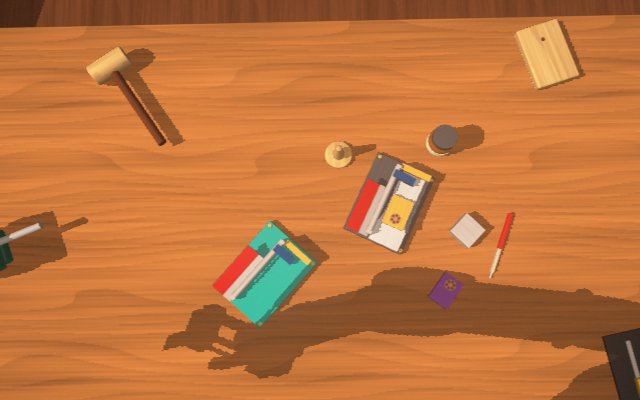

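The real holder (dark base, aluminium bed) is at about (390,203). The jaw and end stop are at its upper end (417,172), the brass die is at (398,212), and the red tail is on the left. The teal holder and the purple die are look-alikes. I'll enlarge the crop.

Run:
```python
import cv2
im=cv2.imread('pics/top0.png')[145:260,335:445]
cv2.imwrite('pics/c0.png',cv2.resize(im,None,fx=5,fy=5,interpolation=cv2.INTER_CUBIC))
```

```text
(no output)
```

View pics/c0.png

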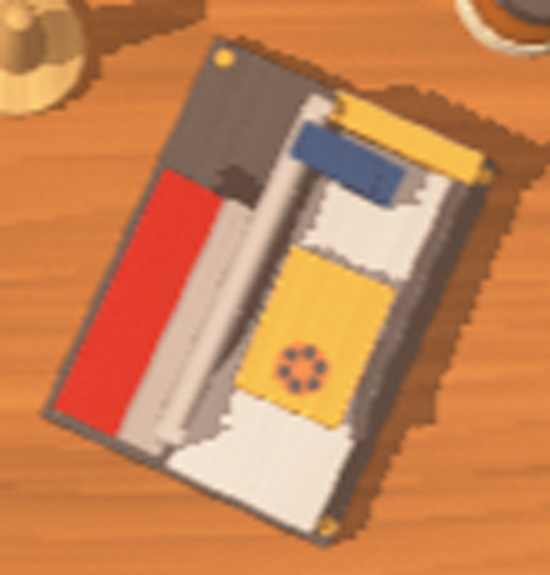

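Run:
```python
from h import *
f=np.load('pics/top0.npz');d=f['d']
def P(u,v,z): return world('top',None,335+u/5-.4,145+v/5-.4,z=z)
S={'base':([(218,38),(42,415),(330,545)],.012),'die':([(297,245),(398,287),(338,430),(233,388)],.030),
'bedrear':([(322,533),(168,464)],.022),'stop':([(343,95),(492,157),(478,183),(335,118)],.031)}
for k,(pts,z) in S.items():
    Q=np.array([P(*p,z) for p in pts]);print(k,Q.round(4).tolist(),np.linalg.norm(np.diff(Q,axis=0),axis=1).round(4))
    print([float(world('top',d,335+u/5-.4,145+v/5-.4)[2].round(4)) for u,v in pts])
# tail: sloped; heights from y: inner lower
Q=np.array([P(168,170,.038),P(222,197,.030),P(120,437,.030),P(52,408,.038)]);print('tail',Q.round(4).tolist(),np.linalg.norm(np.diff(Q,axis=0),axis=1))
for a in [(140,300),(170,310),(110,390),(310,330),(260,470),(345,160),(230,300)]:
  print(a,world('top',d,335+a[0]/5,145+a[1]/5).round(4))
```

```text
base [[0.6899, -0.0703, 0.012], [0.5384, 0.0041, 0.012], [0.485, -0.1085, 0.012]] [0.1688 0.1246]
[0.013, 0.008, -0.0024]
die [[0.6023, -0.0971, 0.03], [0.585, -0.1361, 0.03], [0.5292, -0.1106, 0.03], [0.5464, -0.0702, 0.03]] [0.0427 0.0613 0.0439]
[0.0253, 0.0249, 0.0229, 0.0215]
bedrear [[0.4896, -0.1041, 0.022], [0.5176, -0.0446, 0.022]] [0.0657]
[0.015, 0.0263]
stop [[0.6618, -0.1171, 0.031], [0.6358, -0.1749, 0.031], [0.6255, -0.1689, 0.031], [0.6526, -0.1136, 0.031]] [0.0633 0.0119 0.0616]
[0.0321, 0.0033, 0.0158, 0.0347]
tail [[0.6318, -0.0465, 0.038], [0.622, -0.0681, 0.03], [0.528, -0.0256, 0.03], [0.5392, 0.0009, 0.038]] [0.0250679  0.10316518 0.02988465]
(140, 300) [ 0.5804 -0.0353  0.034 ]
(170, 310) [ 0.5761 -0.0468  0.0353]
(110, 390) [ 0.5454 -0.0227  0.0332]
(310, 330) [ 0.568  -0.102   0.0286]
(260, 470) [ 0.5139 -0.0816  0.0203]
(345, 160) [ 0.6335 -0.1165  0.0391]
(230, 300) [ 0.5794 -0.0701  0.0368]
```

>>> carry_out([
  [30.2,-63.5,-2,-0.05,4.7],
  [30.2,-63.5,-2,-0.05,4.7],
  [30.2,-63.5,-2,-0.05,4.7],
  [30.2,-63.5,-2,-0.05,4.7],
  [30.2,-63.5,-2,-0.05,4.7],
  [30.2,-63.5,-2,-0.05,4.7],
  [30.2,-63.5,-2,-0.05,4.7],
  [30.2,-63.5,-2,-0.05,4.7],
  [30.2,-63.5,-2,-0.05,4.7],
  [30.2,-63.5,-2,-0.05,4.7],
  [30.2,-63.5,-2,-0.05,4.7],
  [30.2,-63.5,-2,-0.05,4.7],
  [30.2,-63.5,-2,-0.05,4.7],
  [30.2,-63.5,-2,-0.05,4.7],
  [30.2,-63.5,-2,-0.05,4.7],
  [30.2,-63.5,-2,-0.05,4.7],
  [30.2,-63.5,-2,-0.05,4.7],
  [30.2,-63.5,-2,-0.05,4.7],
  [30.2,-63.5,-2,-0.05,4.7],
  [30.2,-63.5,-2,-0.05,4.7],
])

```text
clock: 2.1
position: [0.5387, -0.056, 0.2717]
ee_rot: [-0.681, -3.067, 0.002]
force: [0.2, -0.3, 0.1]
width: 0.512
```

Run:
```python
from h import *
o=arm.observe();print(o['clock'],o['position'],o['ee_rot'],o['width'],o['force'])
np.savez('pics/pose1.npz',p=o['position'],r=o['ee_rot'])
save('wrist','w1');print(arm.get_calibration('wrist'))
```

```text
2.1 [ 0.53869065 -0.0559653   0.2716661 ] [-6.81244729e-01 -3.06671841e+00  1.57825904e-03] 0.5118430794633877 [ 0.21019657 -0.32698494  0.1232361 ]
{'intrinsics': array([[284.64877394,   0.        , 324.38280617],
       [  0.        , 284.64877394, 200.55881065],
       [  0.        ,   0.        ,   1.        ]]), 'tool_from_camera': array([[-1.39074857e-03, -9.67689690e-01, -2.52140298e-01,
         6.75987620e-02],
       [ 9.99998985e-01, -1.26752502e-03, -6.51130620e-04,
         8.44574625e-04],
       [ 3.10498252e-04, -2.52140947e-01,  9.67690470e-01,
        -9.24534476e-02],
       [ 0.00000000e+00,  0.00000000e+00,  0.00000000e+00,
         1.00000000e+00]])}
```

View pics/w1.png

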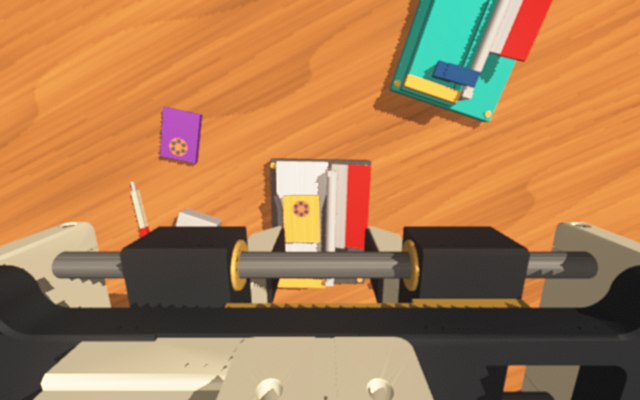

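The wrist camera sees the holder between the fingers at about (320,220): rear edge at row 160, die at (301,218), tail at (356,205). I'll enlarge it.

Run:
```python
import cv2
im=cv2.imread('pics/w1.png')[150:255,260:385]
cv2.imwrite('pics/c1.png',cv2.resize(im,None,fx=5,fy=5,interpolation=cv2.INTER_CUBIC))
```

```text
(no output)
```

View pics/c1.png

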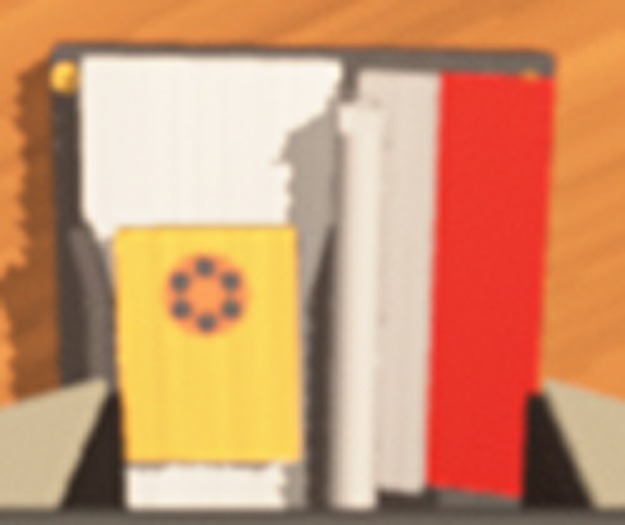

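Run:
```python
from h import *
f=np.load('pics/pose1.npz');c=arm.get_calibration('wrist');K=c['intrinsics'];T=c['tool_from_camera']
R=cv2.Rodrigues(f['r'])[0]
def P(u,v,z):
    ray=R@T[:3,:3]@np.linalg.inv(K)@[260+u/5-.4,150+v/5-.4,1]; C=R@T[:3,3]+f['p']
    return C+ray*(z-C[2])/ray[2]
h=-.442;H=np.array([[np.cos(h),np.sin(h)],[-np.sin(h),np.cos(h)]]);O=np.array([.594,-.119])
print('tcp',H@(f['p'][:2]-O)*1000, 'tool y angle',np.arctan2(R[1,1],R[0,1])-np.pi/2)
for k,pts,z in [('bedrear',[(80,57),(342,63)],.022),('base rear',[(52,45),(553,55)],.012),('die',[(115,228),(298,228),(300,462),(125,462)],.030),
 ('tail in',[(440,73),(427,487)],.030),('tail out',[(555,75),(522,497)],.038),('bed -y edge',[(80,57),(82,210)],.022)]:
    Q=np.array([P(*p,z)[:2] for p in pts]);print(k,((Q-O)@H.T*1000).round(1).tolist(), 'ang',np.arctan2(*(Q[-1]-Q[0])[::-1]).round(3))
```

```text
tcp [-76.95698365  33.31847212] tool y angle -0.4371836587005038
bedrear [[-104.2, -24.9], [-103.0, 38.0]] ang 1.11
base rear [[-105.9, -33.4], [-103.9, 90.1]] ang 1.112
die [[-64.0, -16.7], [-64.1, 27.5], [-3.5, 27.9], [-3.3, -16.2]] ang -0.434
tail in [[-101.7, 60.9], [3.2, 60.1]] ang -0.449
tail out [[-102.3, 86.6], [2.3, 83.1]] ang -0.476
bed -y edge [[-104.2, -24.9], [-66.6, -25.9]] ang -0.469
```

>>> carry_out([
  [-0.1,0.5,-4,0,4.7],
  [-0.1,0.5,-8,0,4.7],
  [-0.1,0.5,-12,0,4.7],
  [-0.1,0.5,-15.6,0,4.7],
  [-0.1,0.5,-15.6,0,4.7],
  [-0.1,0.5,-15.6,0,4.7],
])

```text
clock: 2.75
position: [0.5377, -0.0512, 0.1161]
ee_rot: [-0.682, -3.066, 0.002]
force: [0.1, -0.7, 0.9]
width: 0.512
```

Run:
```python
from h import *
o=arm.observe();print(o['clock'],o['position'],o['width']*92,o['force'])
c=arm.get_calibration('scene');K=c['intrinsics']
im,d=save('scene','s2')
uv=cv2.projectPoints(np.array([[.56,-.07,.04]]),c['rvec'],c['tvec'],K,None)[0].ravel();print(uv)
u,v=uv.astype(int);x0,y0=max(0,u-80),max(0,v-60)
cv2.imwrite('pics/s2c.png',cv2.resize(im[y0:y0+120,x0:x0+160,::-1],None,fx=5,fy=5,interpolation=cv2.INTER_CUBIC));print(x0,y0)
```

```text
2.75 [ 0.5377217  -0.05123277  0.11609448] 47.109992304720976 [ 0.14360706 -0.71734943  0.92619178]
[281.78636925 196.50556923]
201 136
```

View pics/s2c.png

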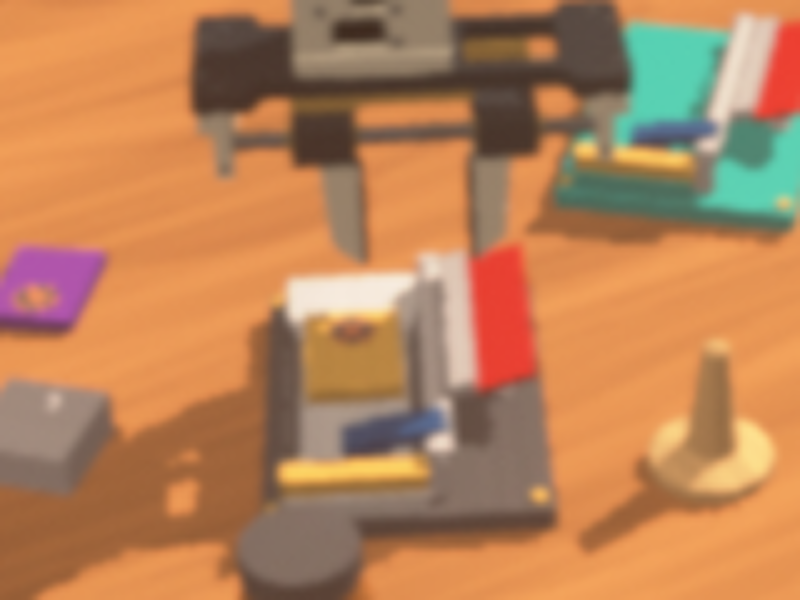

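The fingertips taper. The die finger's tip, at about column 350, is in line with the die, but the tail finger (columns 473–490) is near the tail's inner edge (472). I'll open to 6.0 cm, shift 2 mm towards the tail, then press.

>>> carry_out([
  [0.1,0.2,0,0,6.0],
  [0.1,0.2,0,0,6.0],
  [0.1,0.2,0,0,6.0],
  [0.1,0.2,-0.5,0,6.0],
  [0.1,0.2,-1.0,0,6.0],
  [0.1,0.2,-1.4,0,6.0],
  [0.1,0.2,-1.8,0,6.0],
  [0.1,0.2,-2.1,0,6.0],
  [0.1,0.2,-2.4,0,6.0],
  [0.1,0.2,-2.4,0,6.0],
  [0.1,0.2,-2.4,0,6.0],
  [0.1,0.2,-2.4,0,6.0],
])

```text
clock: 4.0
position: [0.5394, -0.0494, 0.0932]
ee_rot: [0.682, 3.066, -0.002]
force: [-2.2, -1.0, 2.9]
width: 0.657
```

Run:
```python
from h import *
o=arm.observe();print(o['clock'],o['position'],o['width']*92,o['force'],o['ft_torque'])
im,d=save('scene','s3')
cv2.imwrite('pics/s3c.png',cv2.resize(im[136:256,201:361,::-1],None,fx=5,fy=5,interpolation=cv2.INTER_CUBIC))
```

```text
4.0 [ 0.53936006 -0.04944081  0.09318371] 60.4617064338719 [-2.22746949 -0.95662997  2.92070605] [-0.08403928  0.46606774  0.05575587]
```

View pics/s3c.png

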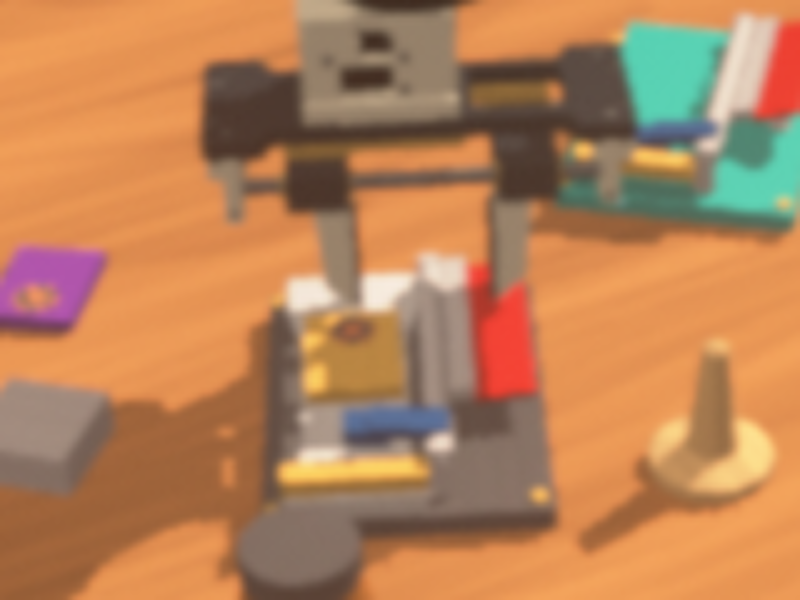

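Tail pressed and jaw raised, with the die finger behind the die. I'll press 1 mm deeper and push along the channel.

>>> carry_out([
  [0,0,-0.1,0,6.0],
  [0,0,-0.15,0,6.0],
  [0.36,-0.17,-0.15,0,6.0],
  [0.72,-0.34,-0.15,0,6.0],
  [1.08,-0.51,-0.15,0,6.0],
  [1.45,-0.68,-0.15,0,6.0],
  [1.81,-0.86,-0.15,0,6.0],
  [2.17,-1.03,-0.15,0,6.0],
  [2.53,-1.2,-0.15,0,6.0],
  [2.53,-1.2,-0.15,0,6.0],
])

```text
clock: 5.05
position: [0.5656, -0.0619, 0.0918]
ee_rot: [0.682, 3.064, -0.002]
force: [-1.8, 0.9, 2.7]
width: 0.653
```

Run:
```python
from h import *
o=arm.observe();print(o['clock'],o['position'],o['width']*92,o['force'],o['ft_torque'])
im,d=save('scene','s4')
cv2.imwrite('pics/s4c.png',cv2.resize(im[136:256,201:361,::-1],None,fx=5,fy=5,interpolation=cv2.INTER_CUBIC))
```

```text
5.05 [ 0.56558624 -0.06192644  0.09182892] 60.04914826146115 [-1.7926289   0.93194721  2.71394074] [ 0.28741282  0.18028014 -0.01813308]
```

View pics/s4c.png

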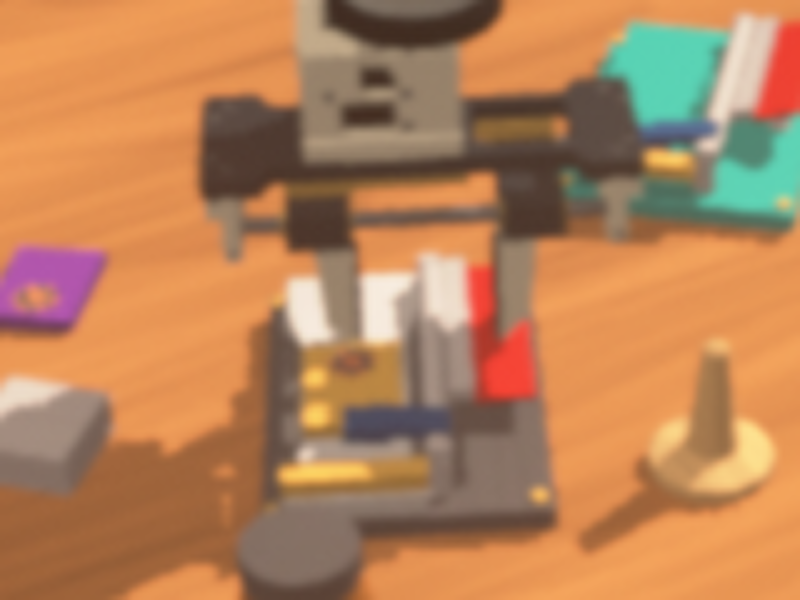

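Die halfway, leading end at the jaw and square; jaw still up. Continuing, with the fingers slightly narrower.

>>> carry_out([
  [0.36,-0.17,-0.02,0,5.7],
  [0.72,-0.34,-0.02,0,5.7],
  [1.08,-0.51,-0.02,0,5.7],
  [1.45,-0.68,-0.02,0,5.7],
  [1.81,-0.86,-0.02,0,5.7],
  [2.08,-0.98,-0.02,0,5.7],
  [2.26,-1.07,-0.02,0,5.7],
  [2.35,-1.11,-0.02,0,5.7],
  [2.35,-1.11,-0.02,0,5.7],
])

```text
clock: 6.0
position: [0.5887, -0.0728, 0.0917]
ee_rot: [0.682, 3.065, -0.002]
force: [-5.3, 3.1, 6.4]
width: 0.62
```

Run:
```python
from h import *
o=arm.observe();print(o['clock'],o['position'],o['width']*92,o['force'],o['ft_torque'])
im,d=save('scene','s5')
cv2.imwrite('pics/s5c.png',cv2.resize(im[136:256,201:361,::-1],None,fx=5,fy=5,interpolation=cv2.INTER_CUBIC))
```

```text
6.0 [ 0.58866523 -0.07282521  0.09171209] 57.00543705161021 [-5.28414533  3.05280517  6.36480124] [ 0.55472933  1.04057163 -0.00886267]
```

View pics/s5c.png

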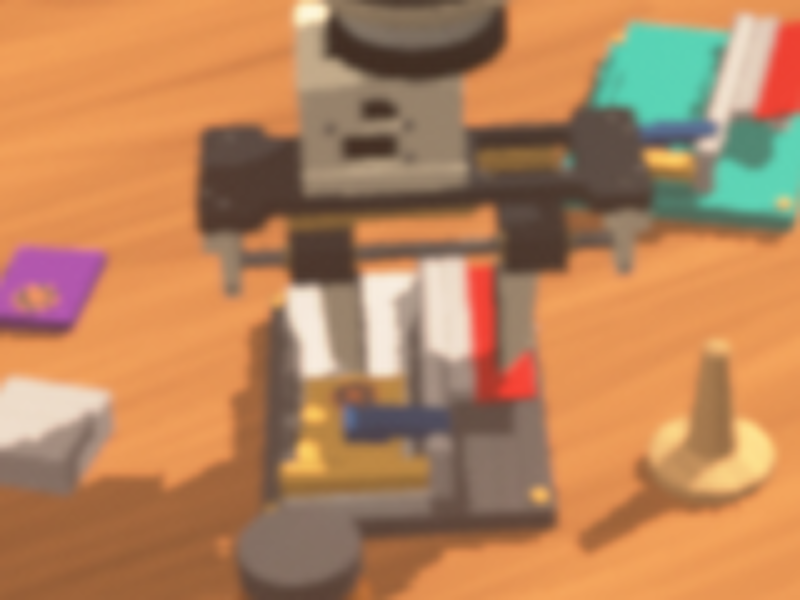

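Push force has risen to about 6 N. The die looks close to the stop; I'll creep on.

>>> carry_out([
  [0.09,-0.04,0,0,5.7],
  [0.18,-0.09,0,0,5.7],
  [0.27,-0.13,0,0,5.7],
  [0.27,-0.13,0,0,5.7],
  [0.27,-0.13,0,0,5.7],
])

```text
clock: 6.55
position: [0.5898, -0.0733, 0.0915]
ee_rot: [-0.682, -3.065, 0.001]
force: [-9.4, 4.2, 8.3]
width: 0.619
```

>>> carry_out([
  [0.2,-0.09,0,0,5.7],
  [0.36,-0.17,0,0,5.7],
  [0.45,-0.21,0,0,5.7],
  [0.45,-0.21,0,0,5.7],
  [0.45,-0.21,0,0,5.7],
  [0.45,-0.21,0,0,5.7],
])

```text
clock: 7.15
position: [0.5907, -0.0738, 0.0912]
ee_rot: [-0.68, -3.057, -0.002]
force: [-16.4, 8.4, 17.0]
width: 0.621
```

Run:
```python
from h import *
o=arm.observe();print(o['clock'],o['position'],o['width']*92,o['force'],o['ft_torque'])
im,d=save('top','t6')
cv2.imwrite('pics/t6c.png',cv2.resize(im[145:260,335:445,::-1],None,fx=5,fy=5,interpolation=cv2.INTER_CUBIC))
```

```text
7.15 [ 0.59070616 -0.07382885  0.09115403] 57.095112471440316 [-16.36054532   8.43597263  16.986299  ] [ 1.34165143  3.57293628 -0.44394529]
```

Stalled at about 18 N, consistent with the stop. I'll back off 12 mm with the tail still pressed, then check.

>>> carry_out([
  [-0.36,0.17,0.02,0,5.7],
  [-0.72,0.34,0.02,0,5.7],
  [-1.3,0.6,0.02,0,5.7],
  [-1.3,0.6,0.02,0,5.7],
  [-1.3,0.6,0.02,0,5.7],
])

```text
clock: 7.7
position: [0.5779, -0.0679, 0.0915]
ee_rot: [-0.68, -3.057, -0.001]
force: [1.0, -0.5, 3.3]
width: 0.619
```

Run:
```python
from h import *
o=arm.observe();print(o['clock'],o['position'],o['width']*92,o['force'],o['ft_torque'])
im,d=save('scene','s7')
cv2.imwrite('pics/s7c.png',cv2.resize(im[180:250,245:325,::-1],None,fx=8,fy=8,interpolation=cv2.INTER_CUBIC))
```

```text
7.7 [ 0.57788451 -0.06788366  0.09150145] 56.95945110701142 [ 1.01333047 -0.54364816  3.33288766] [-0.02473255 -0.33979155 -0.09652357]
```

View pics/s7c.png

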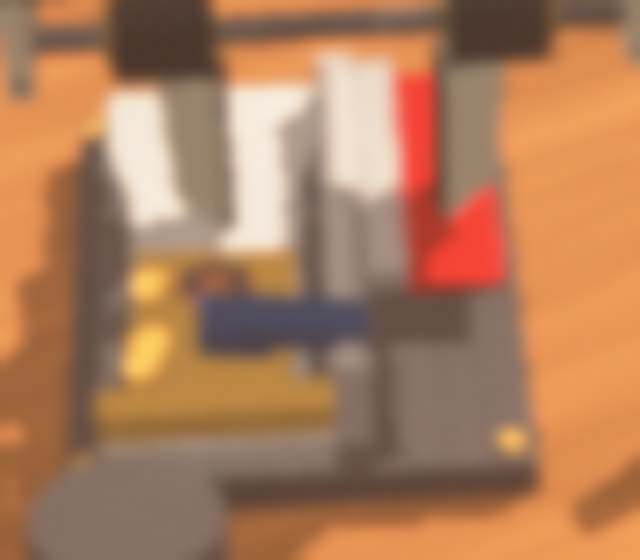

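The die lies square against the stop, and the finger is clear of it with the jaw still up. Releasing upwards.

>>> carry_out([
  [0,0,0.4,0,5.7],
  [0,0,0.8,0,5.7],
  [0,0,1.5,0,5.7],
  [0,0,4,0,5.7],
  [0,0,8,0,5.7],
  [0,0,12,0,5.7],
  [0,4,16,0,5.7],
  [0,9,18,0,5.7],
  [0,14,18,0,5.7],
  [0,18,18,0,5.7],
  [0,18,18,0,5.7],
  [0,18,18,0,5.7],
  [0,18,18,0,5.7],
])

```text
clock: 9.05
position: [0.5777, 0.1106, 0.2714]
ee_rot: [-0.683, -3.056, 0.0]
force: [0.5, 0.0, 0.2]
width: 0.622
```

Run:
```python
from h import *
o=arm.observe();print(o['clock'],o['position'],o['force'])
im,d=save('top','t8'); im2,_=save('scene','s8')
a=cv2.resize(im[145:260,335:445,::-1],(396,414),interpolation=cv2.INTER_CUBIC)
b=cv2.resize(im2[180:250,245:325,::-1],(396,414),interpolation=cv2.INTER_CUBIC)
cv2.imwrite('pics/e8.png',np.hstack([a,b]))
i0=np.load('pics/top0.npz')['im'].astype(int)
for n,(x,y) in dict(jar=(442,138),cone=(338,153),block=(467,230),scriber=(502,245)).items():
    print(n,abs(i0-im)[y-15:y+15,x-15:x+15].mean())
```

```text
9.05 [0.5776953 0.1105784 0.2714469] [0.53372387 0.01452111 0.16319484]
jar 18.544444444444444
cone 18.54
block 23.282222222222224
scriber 18.31037037037037
```

View pics/e8.png

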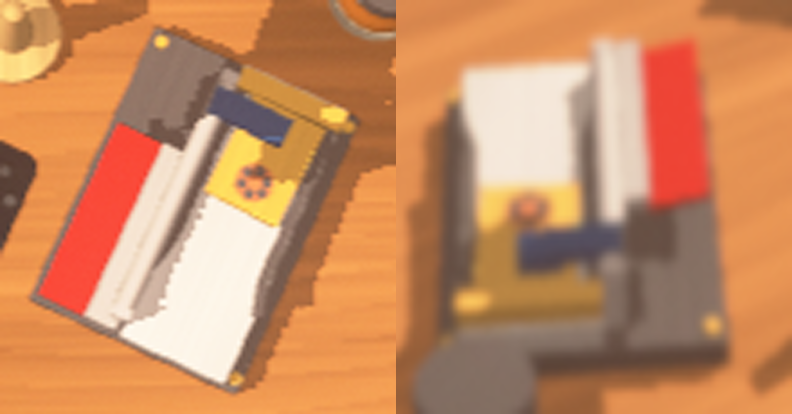

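Run:
```python
from cell import arm
print(arm.sign_off())
```

```text
the job is handed in; nothing more can be done
None
```

I pressed the red tail down with one fingertip and pushed the die under the raised jaw with the other until it stalled at about 18 N. I then backed off 12 mm with the tail still down, let the clip close on the die, moved clear and handed in at about 9 s. The hand-in gave no verdict.

**Last checks:**
- **Die position:** in the last top picture, its trailing end is about 60.5 mm from the stop face, against a 60 mm die, so it is home by that measure. It lies square in the channel.
- **Clip:** the jaw is down on the die. I judged this from the pictures and did not measure the clip angle.
- **Arm:** the force reading is near zero, so it is touching nothing.

**Disagreements and gaps:**
- **Camera mismatch:** the top and wrist cameras placed the holder about 5 mm apart sideways. I used a value in between and adjusted the finger spacing from the scene picture.
- **Travel of the die:** measured in pixels it came to about 49 mm, against the 52 mm I expected. That would put the die at about x = 17 mm, the edge of the tolerance; I trusted the distance to the stop and the firm stall instead.
- **Bystanders:** the image-difference check showed nothing useful because the shadows had moved. The arm did not work near any of them, and the jar and cone looked to be in place in the pictures. I did not measure their positions.

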